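Scoop two walnuts out of the corner of a roasting tin

ROBOT

A 6-joint arm with a two-finger parallel gripper is mounted at the origin on the work surface. World frame = base frame: x ahead of the robot, y to its left, z up, the work surface at z = 0. Lengths are in m, angles in rad, forces in N, time in s.
With the tool pointing down it reaches from about 0.325 to 0.9 m from the base axis. Payload 6.1 kg.
Tool frame: the origin (TCP) lies at the very end of the fingers, on their centre line; the grasp point (between the pads) lies 19 mm behind it; z points along the fingers, y is the line along which they close (so a half turn about z gives the same grasp; the last joint's range is limited). The gripper opens to 85 mm and grips with 20 to 120 N. Pads are 22 mm wide; open, the fingers measure 114 mm over their backs; the gripper's body (76 mm by 85 mm) begins 54 mm behind the grasp point. The pads swing forward as they close: fully open they stand 13 mm farther back than shut.
Start: joints at [1.182, 0.22, 1.526, -0, 1.395, -0.126], TCP at [0.162, 0.604, 0.231] pointing down, gripper open.
Joint ranges: [-2.98, 2.98], [-0.91, 2.08], [0.09, 2.57], [-1.24, 4.39], [0.2, 2.65], [-2.68, 2.68]. Speed limits (rad/s): [2.57, 2.57, 3.01, 3.14, 3.14, 3.14].

INTERFACE

Orientations are given as a unit quaternion [w, x, y, z].
In Python, from plant import r, imaging gives the robot as it stands.
- The arm moves only by the tool step_arm, never from a script. Its argument "motion" is a list of rows, each a list of 3 entries, a list of its own where there are three numbers: the shift along the tool's x, y, z in mm, then the turn, a rotation vector about the tool's x, y, z in rad, then the opening, from 0 (shut) to 1 (fully open). A call has 1 to 5 rows; each row is the pose to reach, as a shift and turn from the pose commanded when the call began, along the tool's axes at that moment; what a row does not reach only later rows make up. A row lasts 1/12 s, in which the tool goes at most 41.7 mm and 7.16 degrees, less where a joint would pass 70% of its speed; a pose out of reach is approached as far as the arm can. A call with a gripper value outside its range is refused whole. The fingers move at their own pace and stop on an object; "grip_force" is the grip in N (left out, the last holds). Time passes only in rows, so rows that repeat a pose let the fingers close. It gives the time, the measured TCP pose, the force, the opening and the grip force at its end, in the units of the state.
- r.observe(): the state, without advancing time (a new reading comes with each control period).
- imaging.read_camera(name): name is "scene" or "top" or "wrist"; returns a dict with "image" (400x640x3 uint8, red, green, blue), "depth" (400x640 float32, m along the optical axis (not along the pixel's ray), 0 where there is no reading), "K" (3x3 intrinsics, pixels), "k1" (the pictures are not rectified: a ray, as slopes to the right and down, at radius r is drawn at 1 + k1 r^2 times it, then the intrinsics apply), "xyz" and "attitude" of the camera in the world. Camera axes: x right, y down, z forward; pixel columns grow to the right and rows downward; lengths in m; the calibration is good to about 2 mm. A picture is of the moment at which its call begins.
- r.finish_job(): hands the job in; it is judged then, once.
The state is a dict: "time_s": time; "qpos": joint angles; "joint_vel": joint speeds; "tau": joint torques, N m; "ee_pos": TCP position; "ee_rot": TCP orientation; "contact_force": force on the tool from outside, world axes, zero at the start; "ft_torque": the same for the moment, N m; "finger_gap": finger opening in m; "grip_force": force on a finger pad.
Only numpy, scipy, OpenCV 4.12 (cv2) and the standard library are available. Lean on these libraries where they do the work, as an engineer would, in place of code of your own. Each camera call takes 0.05 s, during which the arm holds its last target. There are 200 camera calls.

TASK

Two walnuts lie in one corner of the white roasting tin. Push the scoop along the tin's floor right into that corner so that the walls hold the nuts while they slide onto it, without the gripper's fingers touching the nuts; then lift the scoop out, set it down gently and upright on the bare end of the chopping board with both walnuts still in it, and let go.

Things in the scene. Friction and masses are not known exactly. Their poses are not given: they have to be found in the camera images.
- tin: White tin fixed on a chopping board. Origin: worktop level under tin centre; z up, y along board to its bare end. Inside x -95..95, y -135..135 mm, walls 3, floor at z 21, rim z 63. Board x -125..125, y -150..370, top z 18: bare from y 138; a 54 mm dish stands near x 88, y 325. Nuts lie near one corner at y -135 (x 95 or -95), a garlic bulb 52 mm wide near the other.
- scoop: Flat steel scoop, 160 g, in the tin, mouth to tin's -y within 10 deg. Origin: underside centre; x to mouth, z up. Floor 116 (x) by 72 by 2 mm, front edge x 58, back wall 42 high at x -58. Side walls 30 high, 3 thick, x -55..30. Dark wood upright handle 20 (x) by 36 (y) mm, centre x -50 y 0, z 56..124: grip from above, closing along scoop x.
- walnut_a: Walnut, 41 x 36 x 31 mm, 15 g, slightly lumpy: it slides or tumbles, hardly rolls. Origin at its centre (15.5 mm above the tin's floor). The one nearer the tin's end wall; its axes mean nothing. Nuts, tin and scoop are slippery (friction about 0.3): carried with the mouth tipped up about 20 degrees, the nuts slide to the scoop's back and stay in.
- walnut_b: A second, equal walnut, about 45 mm from the first along the tin's side wall, on the scoop's side of it. Origin at its centre.
Not all that is in view belongs to the job. Leave any green look-alike of the scoop alone. What is shaped like the walnut_b but orange is not meant.

How it is judged:
By the outcome, as a careful person would: the job done as asked, in the order asked, and still so for the second after the job is handed in, with the robot touching nothing.
It also fails if it takes over 64 s, if anything falls off the work surface, if the arm or the gripper's body presses on something with over 40 N, if the wrist force passes 120 N, or if a joint passes its speed limit or range.

## Working session

There is one attempt and no reset: what is moved stays moved. The work goes in short steps, Python scripts to look and compute and a tool call to move; the robot and the scene stay as the last step left them, time stands still between calls to the robot, and variables do not carry over. Pictures are saved under pics/ and viewed, at most 10 in all, crops included, and the job is handed in when it is done.

Besides the shell and the picture viewer there is one more tool, called after ">>>" in YAML: its name, and indented under it one key for each argument. step_arm: Moves the arm, as the interface text tells. Its arguments: {"type":"object","properties":{"motion":{"type":"array"},"grip_force":{"type":"number"}},"required":["motion"]}

```bash
mkdir -p pics; ls
cat > h.py <<'E'
import numpy as np, cv2
from plant import r, imaging
from scipy.spatial.transform import Rotation as R
def rot(q): 
    q=np.array(q)
    return q if q.shape==(3,3) else R.from_quat(q,scalar_first=True).as_matrix()
def cam(n):
    c=imaging.read_camera(n); c['R']=rot(c['attitude']); c['t']=np.array(c['xyz']); return c
def slopes(c,uv):
    d=np.array([c['k1'],0,0,0],float)
    return cv2.undistortPoints(np.array(uv,float).reshape(-1,1,2),np.array(c['K']),d).reshape(-1,2)
def onplane(c,uv,z):
    s=slopes(c,uv); d=np.c_[s,np.ones(len(s))]@c['R'].T
    return c['t']+d*((z-c['t'][2])/d[:,2])[:,None]
def bydepth(c,uv):
    uv=np.array(uv).reshape(-1,2); s=slopes(c,uv); z=c['depth'][uv[:,1].astype(int),uv[:,0].astype(int)]
    return c['t']+(np.c_[s,np.ones(len(s))]*z[:,None])@c['R'].T
def proj(c,P):
    p=(np.atleast_2d(P)-c['t'])@c['R']; s=p[:,:2]/p[:,2:]; s=s*(1+c['k1']*(s**2).sum(1,keepdims=True))
    K=np.array(c['K']); return s@K[:2,:2].T+K[:2,2]
def save(n,im): cv2.imwrite('pics/'+n+'.png',im[...,::-1])
E
python3 - <<'E'
from h import *
for n in('top','scene'):
    c=cam(n); save(n+'0',c['image']); print(n,c['t'],c['R'].round(3).tolist(),c['K'],c['k1'])
print(r.observe())
E
```

```text
pics
top [ 0.55227777 -0.05642151  0.88494466] [[0.025, -0.997, 0.068], [-1.0, -0.024, 0.02], [-0.018, -0.068, -0.998]] [[473.62310085   0.         319.85679863]
 [  0.         473.62310085 192.48073999]
 [  0.           0.           1.        ]] -0.09793774190661395
scene [ 1.06810878 -0.23195084  0.50058764] [[0.319, 0.634, -0.705], [0.948, -0.198, 0.25], [0.019, -0.747, -0.664]] [[384.88047499   0.         325.1842675 ]
 [  0.         384.88047499 204.73099298]
 [  0.           0.           1.        ]] -0.020465806629741515
{'time_s': 0.1, 'qpos': array([ 1.18189964e+00,  2.21162028e-01,  1.52749361e+00,  4.81807273e-06,
        1.39467390e+00, -1.26105228e-01]), 'joint_vel': array([ 0.0005408 , -0.00153141, -0.00253681,  0.00126517,  0.00073087,
       -0.00032414]), 'tau': array([ 2.40983345e-04, -4.98246109e+01, -3.90542042e+01, -2.36410924e-04,
        5.72542922e-03,  4.47192883e-05]), 'ee_pos': array([0.16216184, 0.60304308, 0.23030111]), 'ee_rot': array([-2.23454978e-04,  1.31018337e-01,  9.91379565e-01, -8.39205963e-04]), 'contact_force': array([-0.32590951,  0.0366072 ,  0.10887023]), 'ft_torque': array([ 0.00544316,  0.00558043, -0.04233775]), 'grip_force': 0.0, 'finger_gap': 0.08533537792280224}
```

View pics/top0.png

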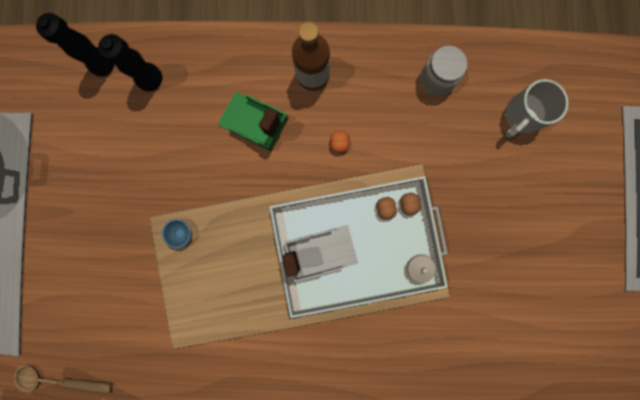

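View pics/scene0.png

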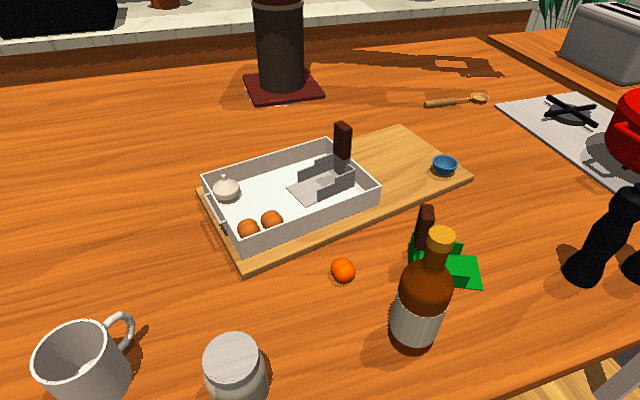

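The top view shows the tin around (360,245), with its -y end to the right. The walnuts are at (387,208) and (410,203), by the +x wall, and the garlic is at (421,269). The steel scoop's handle is at (291,264).

Possible mix-ups:
- **Scoop:** the steel one in the tin at (320,252) is the target. The green one at (254,122) is not.
- **Nuts:** the brown ones at (387,208) and (410,203) are the targets. The orange ball at (340,142) is not.

I'll measure from depth next and check with one crop.

```bash
cat > meas.py <<'E'
from h import *
def cloud(c):
    v,u=np.mgrid[0:400,0:640]; uv=np.c_[u.ravel(),v.ravel()]
    return bydepth(c,uv).reshape(400,640,3)
E
python3 - <<'E'
from meas import *
c=cam('top'); P=cloud(c); roi=np.zeros((400,640),bool); roi[165:330,255:460]=1
hsv=cv2.cvtColor(c['image'],cv2.COLOR_RGB2HSV)
Z=P[...,2]
print('floor z',np.median(Z[220:240,365:375]),'board z',np.median(Z[270:300,200:240]))
m=roi&(Z>.055)&(Z<.072)&(hsv[...,1]<90)
q=P[m][:,:2].astype(np.float32); print(len(q),cv2.minAreaRect(q*1000))
br=(hsv[...,1]>110)&(hsv[...,2]>40)
n=np.zeros((400,640),np.uint8); n[192:222,372:425]=br[192:222,372:425]
k,l,s,ce=cv2.connectedComponentsWithStats(n)
for i in range(1,k):
    if s[i,4]>50: print('nut',s[i],ce[i],onplane(c,[ce[i]],.0365+.003))
h=roi&(Z>.11); print('handle',h.sum(),P[h].mean(0),Z[h].max(), cv2.minAreaRect(P[h][:,:2].astype(np.float32)*1000))
hh=np.argwhere(h).mean(0); print(hh)
im=c['image'][165:330,255:460]; save('crop1',cv2.resize(im,None,fx=3.8,fy=3.6,interpolation=cv2.INTER_CUBIC))
E
```

```text
floor z 0.019520632545903693 board z 0.01668957016247602
1664 ((517.4404907226562, -114.40779113769531), (196.25929260253906, 290.3721618652344), 12.295897483825684)
nut [401 194  19  21 319] [410.02194357 203.62068966] [[ 0.59352419 -0.20128356  0.0395    ]]
nut [377 198  19  21 312] [386.19871795 207.92307692] [[ 0.58483814 -0.15875568  0.0395    ]]
handle 467 [ 0.50818636 -0.01487541  0.36071987] 0.8849446580724862 ((509.3363037109375, -26.24658203125), (37.22985076904297, 98.14225006103516), 34.13028335571289)
[258.9614561  307.14346895]
```

View pics/crop1.png

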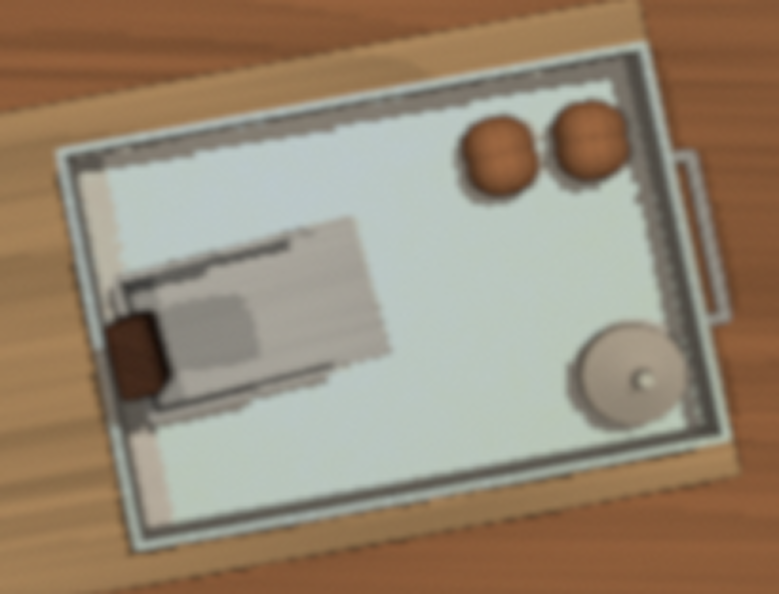

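The crop confirms the choice: the steel scoop with its front edge at crop (352,217)-(392,350) and a dark handle, and the two brown nuts in the upper right corner. Next I'll fit the tin and scoop from these corners.

Run:
```python
from meas import *
c=cam('top'); P=cloud(c); Z=P[...,2]
f=lambda L:[(255+u/3.8,165+v/3.6) for u,v in L]
W=onplane(c,f([(57,150),(645,43),(727,435),(135,550)]),.063)[:,:2]
T=np.array([[98,138],[98,-138],[-98,-138],[-98,138]])/1000
a=T-T.mean(0);b=W-W.mean(0); th=np.arctan2((a[:,0]*b[:,1]-a[:,1]*b[:,0]).sum(),(a*b).sum()); o=W.mean(0)
Rt=np.array([[np.cos(th),-np.sin(th)],[np.sin(th),np.cos(th)]])
print('tin',o,np.degrees(th),((b-a@Rt.T)*1000).round(1).tolist())
np.savez('tin.npz',o=o,th=th,Rt=Rt)
totin=lambda p:((np.atleast_2d(p)[:,:2]-o)@Rt*1000).round(1)
print('front',totin(onplane(c,f([(352,217),(392,350)]),.022)))
h=np.zeros((400,640),bool); h[235:290,275:310]=1; h&=(Z>.130)&(Z<.16)
print('handle',h.sum(),P[h].mean(0),totin(P[h].mean(0)),cv2.minAreaRect((P[h][:,:2]*1000).astype(np.float32)),np.median(Z[h]))
print('wall tops',[totin(onplane(c,f([p]),.051)) for p in[(288,240),(328,365)]])
print('nuts',totin([[.5935,-.2013],[.5848,-.1588]]))
s=cam('scene'); 
hs=cv2.cvtColor(s['image'],cv2.COLOR_RGB2HSV);m=np.zeros((400,640),np.uint8);m[110:175,325:360]=(hs[110:175,325:360,2]<110)
hsT=cv2.cvtColor(c['image'],cv2.COLOR_RGB2HSV);d=np.zeros((400,640),bool);d[235:290,275:310]=hsT[235:290,275:310,2]<75
Ps=cloud(s);q=Ps[m>0];q=q[(q[:,2]>.08)&(q[:,2]<.15)];print('scene handle',len(q),q[:,2].max(),totin(q[q[:,2]>.138].mean(0)))
for z in(.138,.14,.142,.144,.146):
  t=(Z>z)&(Z<.16);t[:235]=0;t[290:]=0;t[:,:275]=0;t[:,310:]=0;print(z,t.sum())
```

```text
tin [ 0.51573586 -0.10851709] 12.415060850398708 [[-0.6, -1.3], [-1.5, -0.3], [2.0, 1.8], [0.1, -0.2]]
front [[ 39.4   8.9]
 [-29.8   3.2]]
handle 299 [0.48930966 0.00310934 0.14258732] [[ -1.8 114.7]] ((488.7738342285156, 3.499521255493164), (36.32148742675781, 20.260841369628906), 15.753351211547852) 0.14286966808231394
wall tops [array([[34.3, 41.3]]), array([[-28.8,  34.8]])]
nuts [[  56.  -107.3]
 [  56.6  -64. ]]
scene handle 599 0.1469164200256992 [[  5.  111.1]]
0.138 289
0.14 274
0.142 219
0.144 65
0.146 4
```

```bash
cat > go.py <<'E'
from h import *
t=np.load('tin.npz'); o,th,Rt=t['o'],float(t['th']),t['Rt']
def goal(x,y,z,yaw=0,tilt=0):
    """tin mm of TCP, yaw deg of scoop x from tin -y (ccw), tilt deg mouth up; picks the tool y sign nearest"""
    p=np.r_[o+Rt@np.array([x,y])/1000,z/1000]
    a=th-np.pi/2+np.radians(yaw); sx=np.array([np.cos(a),np.sin(a),0])
    s=r.observe(); C=rot(s['ee_rot']); sg=1 if C[:,1]@sx>0 else -1
    zz=np.array([0,0,-1.]); Y=sg*sx; D=np.c_[np.cross(Y,zz),Y,zz]
    sy=np.cross([0,0,1.],sx); D=R.from_rotvec(-np.radians(tilt)*sy).as_matrix()@D
    dp=C.T@(p-s['ee_pos'])*1000; rv=R.from_matrix(C.T@D).as_rotvec()
    print('shift',dp.round(1),'turn',rv.round(3),'| n',round(np.linalg.norm(dp)/41.7,1),round(np.linalg.norm(rv)/.125,1),'sign',sg)
def tin(p): return np.r_[(Rt.T@(np.array(p)[:2]-o))*1000,p[2]*1000].round(1)
def st():
    s=r.observe(); C=rot(s['ee_rot']); print(s['time_s'],'tin',tin(s['ee_pos']),'toolY ang',np.degrees(np.arctan2(C[1,1],C[0,1])).round(1),'toolz',C[:,2].round(3),'gap',round(s['finger_gap']*1000,1),'F',s['contact_force'].round(1),'q',s['qpos'].round(2))
E
python3 - <<'E'
from go import *
st(); goal(-1.8,114.7,230,3.4); goal(-1.8,114.7,88,3.4)
C=rot(r.observe()['ee_rot']);print(C.round(3))
E
```

```text
0.25 tin [-192.2  771.2  230.8] toolY ang 74.9 toolz [-0.    -0.001 -1.   ] gap 85.6 F [ 0.5 -0.5 -0.3] q [ 1.18  0.22  1.53  0.    1.39 -0.13]
shift [-471.8 -494.6    1.1] turn [-0.001 -0.    -0.539] | n 16.4 4.3 sign -1
shift [-471.8 -494.5  143.1] turn [-0.001 -0.    -0.539] | n 16.7 4.3 sign -1
[[-0.966  0.26  -0.   ]
 [ 0.26   0.966 -0.001]
 [ 0.    -0.001 -1.   ]]
```

>>> step_arm:
  motion:
    - [[-28, -29, 0], [0, 0, 0], 1]
    - [[-56, -58, 0], [0, 0, 0], 1]
    - [[-84, -88, 0], [0, 0, 0], 1]
    - [[-112, -117, 0], [0, 0, 0], 1]
    - [[-140, -147, 0], [0, 0, 0], 1]

```text
time_s: 0.67
ee_pos: [0.2597, 0.4236, 0.2311]
ee_rot: [0.0, 0.131, 0.991, -0.0]
contact_force: [1.3, 0.4, -0.4]
finger_gap: 0.0853
grip_force: 0.0
```

>>> step_arm:
  motion:
    - [[-28, -29, 0], [0, 0, 0], 1]
    - [[-56, -58, 0], [0, 0, 0], 1]
    - [[-84, -88, 0], [0, 0, 0], 1]
    - [[-112, -117, 0], [0, 0, 0], 1]
    - [[-140, -147, 0], [0, 0, 0], 1]

```text
time_s: 1.08
ee_pos: [0.3568, 0.2452, 0.2315]
ee_rot: [0.0, 0.131, 0.991, 0.0]
contact_force: [0.8, 0.1, 0.8]
finger_gap: 0.0854
grip_force: 0.0
```

>>> step_arm:
  motion:
    - [[-28, -29, 0], [0, 0, -0.1], 1]
    - [[-56, -58, 0], [0, 0, -0.2], 1]
    - [[-84, -88, 0], [0, 0, -0.3], 1]
    - [[-112, -117, 0], [0, 0, -0.42], 1]
    - [[-140, -147, 0], [0, 0, -0.53], 1]

```text
time_s: 1.5
ee_pos: [0.4459, 0.0824, 0.2316]
ee_rot: [0.0, -0.123, 0.992, 0.0]
contact_force: [0.5, 0.8, -0.1]
finger_gap: 0.0854
grip_force: 0.0
```

Run:
```python
from go import *
st(); goal(-1.8,114.7,200,3.4); goal(-1.8,114.7,88,3.4)
```

```text
1.5 tin [-27.1 201.4 231.6] toolY ang 104.2 toolz [ 0.001  0.    -1.   ] gap 85.4 F [ 0.5  0.8 -0.1] q [ 0.01 -0.2   1.95  0.    1.39 -1.81]
shift [-22.6 -87.5  31.6] turn [-0.     0.001 -0.029] | n 2.3 0.2 sign -1
shift [-22.5 -87.5 143.6] turn [-0.     0.001 -0.029] | n 4.1 0.2 sign -1
```

>>> step_arm:
  motion:
    - [[-8, -29, 7], [0, 0, -0.01], 1]
    - [[-15, -58, 15], [0, 0, -0.02], 1]
    - [[-22, -87, 22], [0, 0, -0.029], 1]
    - [[-22, -87, 22], [0, 0, -0.029], 1]
    - [[-22, -87, 22], [0, 0, -0.029], 1]

```text
time_s: 1.92
ee_pos: [0.4875, 0.0039, 0.2086]
ee_rot: [-0.001, -0.134, 0.991, 0.0]
contact_force: [0.3, 0.7, 0.9]
finger_gap: 0.085
grip_force: 0.0
```

Run:
```python
from go import *
st(); c=cam('wrist'); save('w1',c['image']); print(c['t'],c['R'].round(2).tolist())
from meas import cloud
P=cloud(c);Z=P[...,2];m=(Z>.13)&(Z<.155)
hsv=cv2.cvtColor(c['image'],cv2.COLOR_RGB2HSV);m&=hsv[...,2]<120
q=P[m];print(len(q),q.mean(0) if len(q) else 0, np.median(q[:,2]) if len(q) else 0)
if len(q): print(tin(q.mean(0)),cv2.minAreaRect((q[:,:2]*1000).astype(np.float32)))
```

```text
1.9167 tin [ -3.4 115.9 208.6] toolY ang 105.4 toolz [-0.002  0.    -1.   ] gap 85.0 F [0.3 0.7 0.9] q [-0.15 -0.09  1.9   0.    1.34 -1.99]
[ 0.41929783 -0.01434873  0.3522576 ] [[-0.27, 0.93, 0.27], [0.96, 0.25, 0.07], [0.0, 0.28, -0.96]]
1342 [0.48722008 0.00174605 0.14464439] 0.1454822957947033
[ -4.1 113.8 144.6] ((489.28692626953125, 2.0199737548828125), (34.673160552978516, 19.684864044189453), 15.594364166259766)
```

View pics/w1.png

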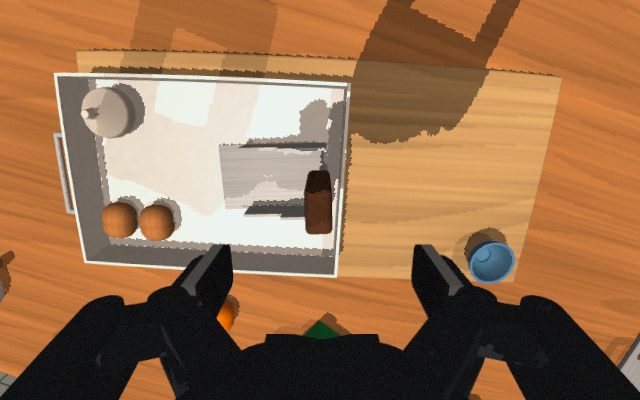

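The wrist view shows the handle at (318,202) with nothing near the fingers, and the nuts at (120,219) and (156,222). The wrist and top estimates agree within 2 mm, so I'll descend and grip.

>>> step_arm:
  motion:
    - [[0, -1, 30], [0, 0, -0.006], 1]
    - [[1, -2, 60], [0, 0, -0.006], 1]
    - [[1, -2, 90], [0, 0, -0.006], 1]
    - [[1, -2, 110], [0, 0, -0.006], 1]
    - [[1, -2, 120], [0, 0, -0.006], 1]

```text
time_s: 2.38
ee_pos: [0.4848, 0.0044, 0.0867]
ee_rot: [-0.002, -0.139, 0.99, 0.001]
contact_force: [0.5, 0.9, 0.1]
finger_gap: 0.0855
grip_force: 0.0
```

>>> step_arm:
  motion:
    - [[0, 0, 0], [0, 0, 0], 0.4]
    - [[0, 0, 0], [0, 0, 0], 0.3]
    - [[0, 0, 0], [0, 0, 0], 0.2]
    - [[0, 0, 0], [0, 0, 0], 0.1]
    - [[0, 0, 0], [0, 0, 0], 0]
  grip_force: 60

```text
time_s: 2.8
ee_pos: [0.4884, 0.0027, 0.0909]
ee_rot: [0.001, -0.138, 0.99, -0.0]
contact_force: [0.5, -0.2, -0.2]
finger_gap: 0.0258
grip_force: 0.0
```

>>> step_arm:
  motion:
    - [[0, 0, 0], [0, 0, 0], 0]
    - [[0, 0, 0], [0, 0, 0], 0]
    - [[0, 0, 0], [0, 0, 0], 0]
    - [[0, 0, 0], [0, 0, 0], 0]
    - [[0, 0, 0], [0, 0, 0], 0]

```text
time_s: 3.22
ee_pos: [0.4885, 0.0025, 0.0908]
ee_rot: [0.001, -0.138, 0.99, -0.0]
contact_force: [0.1, 0.1, 5.8]
finger_gap: 0.0194
grip_force: 59.4
```

Run:
```python
from go import *
st(); goal(-1.8,90,90,3.4);goal(56,60,90,0)
```

```text
3.2167 tin [ -2.8 114.3  90.8] toolY ang 105.9 toolz [ 0.003 -0.    -1.   ] gap 19.4 F [0.1 0.1 5.8] q [-0.16  0.04  2.    0.    1.09 -2.  ]
shift [  0.5 -24.3   0.9] turn [-0.001  0.003  0.001] | n 0.6 0.0 sign -1
shift [-55.4 -57.8   1.1] turn [-0.001  0.003  0.061] | n 1.9 0.5 sign -1
```

Gripped (gap 19.4 mm). I'll slide the scoop sideways along the floor to line up with the nuts.

>>> step_arm:
  motion:
    - [[-10, -6, 0], [0, 0, 0.01], 0]
    - [[-22, -12, 0], [0, 0, 0.025], 0]
    - [[-34, -18, 0], [0, 0, 0.04], 0]
    - [[-46, -24, 0], [0, 0, 0.05], 0]
    - [[-56, -28, 0], [0, 0, 0.061], 0]

```text
time_s: 3.63
ee_pos: [0.5504, -0.0092, 0.0909]
ee_rot: [0.001, -0.108, 0.994, -0.0]
contact_force: [-2.3, -0.5, 8.2]
finger_gap: 0.0194
grip_force: 59.9
```

Run:
```python
from go import *
from meas import cloud
st(); goal(56,75,90,0)
c=cam('top'); save('t2',cv2.resize(c['image'][165:330,255:460],None,fx=3.8,fy=3.6,interpolation=cv2.INTER_CUBIC))
```

```text
3.6333 tin [55.2 89.6 90.9] toolY ang 102.4 toolz [ 0.002 -0.    -1.   ] gap 19.4 F [-2.3 -0.5  8.2] q [-0.16  0.19  1.84  0.    1.11 -1.95]
shift [ -0.8 -14.6   0.9] turn [-0.001  0.002 -0.001] | n 0.4 0.0 sign -1
```

View pics/t2.png

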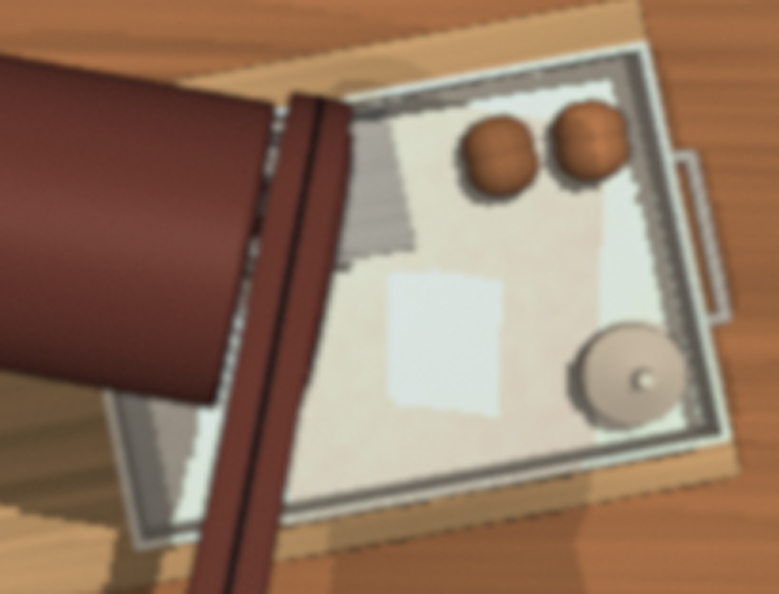

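The crop shows the scoop's front edge at (388,120)-(412,250), square to the tin, and both nuts undisturbed at (498,157) and (590,141).

Run:
```python
from go import *
c=cam('top'); f=lambda L:[(255+u/3.8,165+v/3.6) for u,v in L]
for p in onplane(c,f([(388,120),(412,250)]),.022): print(tin(p))
goal(56,81,91,0)
```

```text
[ 84.2 -17.5  22. ]
[ 17.6 -16.   22. ]
shift [ 0.1 -8.1 -0.1] turn [-0.001  0.004 -0.001] | n 0.2 0.0 sign -1
```

>>> step_arm:
  motion:
    - [[-1, -6, 0], [0, 0, 0], 0]
    - [[-1, -12, 0], [0, 0, 0], 0]
    - [[-1, -18, 0], [0, 0, 0], 0]
    - [[-1, -24, 0], [0, 0, 0], 0]
    - [[-1, -30, 0], [0, 0, 0], 0]

```text
time_s: 4.15
ee_pos: [0.5569, -0.0375, 0.0909]
ee_rot: [0.001, -0.108, 0.994, 0.0]
contact_force: [-0.6, 3.3, 8.6]
finger_gap: 0.0194
grip_force: 60.0
```

>>> step_arm:
  motion:
    - [[0, -6, 0], [0, 0, 0], 0]
    - [[0, -12, 0], [0, 0, 0], 0]
    - [[0, -18, 0], [0, 0, 0], 0]
    - [[0, -24, 0], [0, 0, 0], 0]
    - [[0, -30, 0], [0, 0, 0], 0]

```text
time_s: 4.57
ee_pos: [0.5633, -0.0669, 0.0908]
ee_rot: [0.001, -0.108, 0.994, 0.0]
contact_force: [-1.2, 2.1, 6.8]
finger_gap: 0.0192
grip_force: 59.9
```

Run:
```python
from go import *
st(); goal(56,-26,90.8,0)
c=cam('top'); save('t3',cv2.resize(c['image'][165:330,255:460],None,fx=3.8,fy=3.6,interpolation=cv2.INTER_CUBIC))
```

```text
4.5667 tin [55.4 30.5 90.8] toolY ang 102.4 toolz [ 0.002  0.001 -1.   ] gap 19.2 F [-1.2  2.1  6.8] q [-0.26  0.23  1.8   0.    1.11 -2.05]
shift [ -0.6 -56.5   0. ] turn [ 0.     0.002 -0.   ] | n 1.4 0.0 sign -1
```

View pics/t3.png

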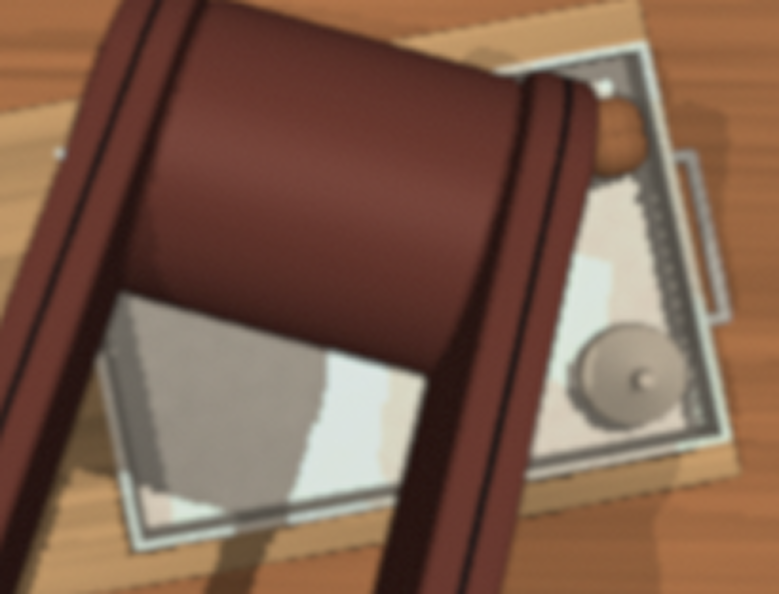

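Nut a has moved against the end wall, crop (622,138), and the arm hides the rest from above. I'll keep pushing and use the scene camera from here.

>>> step_arm:
  motion:
    - [[0, -5, 0], [0, 0, 0], 0]
    - [[0, -10, 0], [0, 0, 0], 0]
    - [[0, -15, 0], [0, 0, 0], 0]
    - [[0, -20, 0], [0, 0, 0], 0]
    - [[0, -25, 0], [0, 0, 0], 0]

```text
time_s: 5.03
ee_pos: [0.5686, -0.0912, 0.0908]
ee_rot: [0.001, -0.108, 0.994, 0.0]
contact_force: [-0.2, 2.0, 7.4]
finger_gap: 0.0195
grip_force: 59.8
```

>>> step_arm:
  motion:
    - [[0, -5, 0], [0, 0, 0], 0]
    - [[0, -10, 0], [0, 0, 0], 0]
    - [[0, -15, 0], [0, 0, 0], 0]
    - [[0, -20, 0], [0, 0, 0], 0]
    - [[0, -24, 0], [0, 0, 0], 0]

```text
time_s: 5.45
ee_pos: [0.5737, -0.1148, 0.0908]
ee_rot: [0.001, -0.108, 0.994, 0.0]
contact_force: [-0.2, 2.8, 8.5]
finger_gap: 0.0191
grip_force: 59.8
```

Run:
```python
from go import *
st(); goal(56,-26,90.8,0)
c=cam('scene'); save('s3',cv2.resize(c['image'][110:270,180:400],None,fx=3.6,fy=3.6,interpolation=cv2.INTER_CUBIC))
```

```text
5.45 tin [ 55.3 -18.6  90.8] toolY ang 102.4 toolz [ 0.002  0.001 -1.   ] gap 19.1 F [-0.2  2.8  8.5] q [-0.33  0.26  1.75  0.    1.12 -2.12]
shift [-0.7 -7.4  0. ] turn [ 0.     0.002 -0.   ] | n 0.2 0.0 sign -1
```

View pics/s3.png

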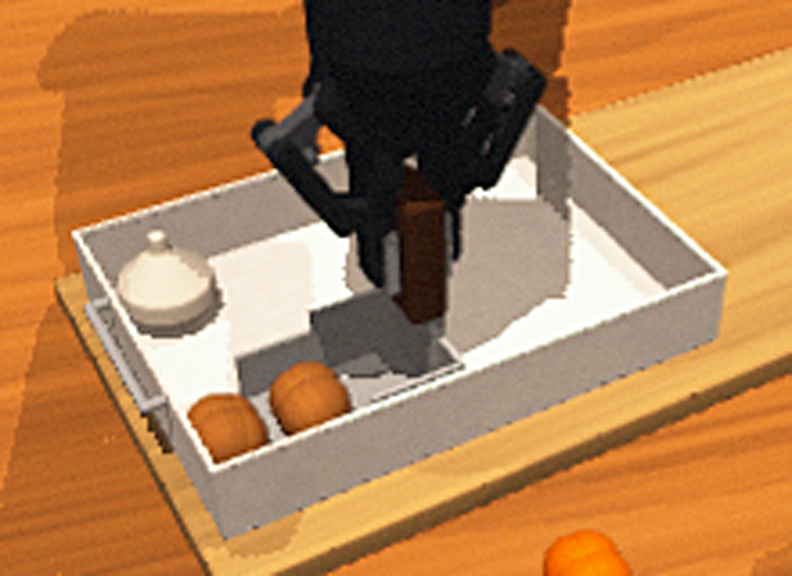

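Nut b is inside the scoop at (310,398), and nut a is at the end wall at (228,427), partly over the front edge. I'll push the last millimetres slowly.

>>> step_arm:
  motion:
    - [[0, -2, 0], [0, 0, 0], 0]
    - [[0, -4, 0], [0, 0, 0], 0]
    - [[0, -5, 0], [0, 0, 0], 0]
    - [[0, -6, 0], [0, 0, 0], 0]
    - [[0, -7, 0], [0, 0, 0], 0]

```text
time_s: 5.92
ee_pos: [0.5752, -0.1213, 0.0909]
ee_rot: [0.001, -0.108, 0.994, 0.0]
contact_force: [0.0, 2.6, 7.9]
finger_gap: 0.0195
grip_force: 59.9
```

>>> step_arm:
  motion:
    - [[0, -0.5, 0], [0, 0, 0], 0]
    - [[0, -1, 0], [0, 0, 0], 0]
    - [[0, -1, 0], [0, 0, 0], 0]

```text
time_s: 6.17
ee_pos: [0.5754, -0.1224, 0.0908]
ee_rot: [0.001, -0.108, 0.994, 0.0]
contact_force: [0.1, 2.5, 7.5]
finger_gap: 0.0194
grip_force: 59.8
```

>>> step_arm:
  motion:
    - [[0, -0.5, 0], [0, 0, 0], 0]
    - [[0, -1, 0], [0, 0, 0], 0]
    - [[0, -1.5, 0], [0, 0, 0], 0]

```text
time_s: 6.42
ee_pos: [0.5757, -0.1237, 0.0909]
ee_rot: [0.001, -0.108, 0.994, 0.0]
contact_force: [-0.5, 3.2, 7.6]
finger_gap: 0.0196
grip_force: 59.9
```

>>> step_arm:
  motion:
    - [[0, -0.5, 0], [0, 0, 0], 0]
    - [[0, -1, 0], [0, 0, 0], 0]
    - [[0, -1, 0], [0, 0, 0], 0]

```text
time_s: 6.67
ee_pos: [0.5758, -0.1239, 0.0909]
ee_rot: [0.001, -0.108, 0.994, 0.001]
contact_force: [-1.2, 4.8, 10.0]
finger_gap: 0.0196
grip_force: 60.1
```

Run:
```python
from go import *
st()
c=cam('scene'); save('s4',cv2.resize(c['image'][180:260,190:310],None,fx=6,fy=6,interpolation=cv2.INTER_CUBIC))
```

```text
6.6667 tin [ 55.3 -28.   90.9] toolY ang 102.4 toolz [ 0.001  0.002 -1.   ] gap 19.6 F [-1.2  4.8 10. ] q [-0.35  0.27  1.74  0.    1.13 -2.14]
```

View pics/s4.png

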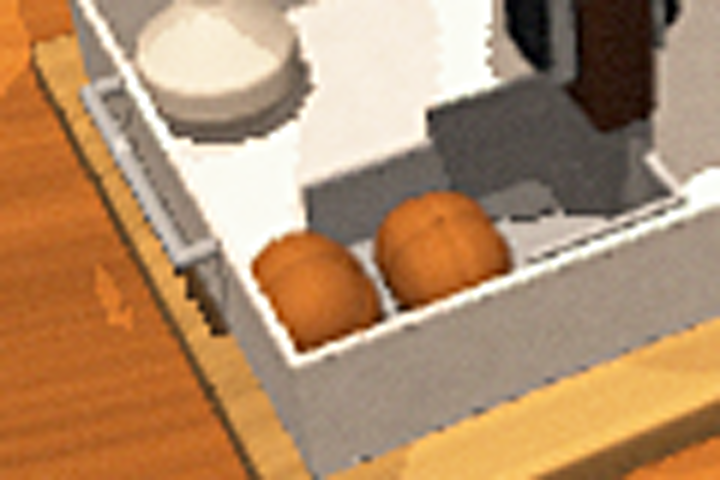

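Both nuts sit on the scoop's floor against the end wall, at (318,290) and (443,248). The force rise shows the front edge has met the wall. Now I'll tip the mouth up about the back edge.

>>> step_arm:
  motion:
    - [[0, 3, -2], [0.04, 0, 0], 0]
    - [[0, 6, -2.5], [0.085, 0, 0], 0]
    - [[0, 9, -3], [0.13, 0, 0], 0]
    - [[0, 12, -3], [0.175, 0, 0], 0]
    - [[0, 15.5, -3], [0.218, 0, 0], 0]
  grip_force: 90

```text
time_s: 7.13
ee_pos: [0.5709, -0.1097, 0.0917]
ee_rot: [0.011, -0.107, 0.988, -0.109]
contact_force: [0.1, -0.9, -2.2]
finger_gap: 0.0188
grip_force: 88.6
```

>>> step_arm:
  motion:
    - [[0, 3, -1], [0.045, 0, 0], 0]
    - [[0, 6, -2], [0.09, 0, 0], 0]
    - [[0, 9, -3], [0.135, 0, 0], 0]
    - [[0, 12, -4], [0.18, 0, 0], 0]
    - [[0, 14.5, -5], [0.225, 0, 0], 0]

```text
time_s: 7.55
ee_pos: [0.5675, -0.0949, 0.0934]
ee_rot: [0.023, -0.106, 0.97, -0.219]
contact_force: [-0.2, -0.5, -2.0]
finger_gap: 0.0191
grip_force: 88.5
```

>>> step_arm:
  motion:
    - [[0, 0, 0], [0, 0, 0], 0]
    - [[0, 0, 0], [0, 0, 0], 0]
    - [[0, 0, 0], [0, 0, 0], 0]
    - [[0, 0, 0], [0, 0, 0], 0]

```text
time_s: 7.88
ee_pos: [0.5688, -0.0958, 0.0942]
ee_rot: [0.024, -0.105, 0.97, -0.218]
contact_force: [0.0, -0.6, -1.2]
finger_gap: 0.0189
grip_force: 88.9
```

Run:
```python
from go import *
st(); goal(54,10,190,0,25)
c=cam('scene'); save('s5',cv2.resize(c['image'][130:260,190:380],None,fx=4,fy=4,interpolation=cv2.INTER_CUBIC))
```

```text
7.8833 tin [54.5  1.  94.2] toolY ang 102.4 toolz [ 0.092 -0.418 -0.904] gap 18.9 F [ 0.  -0.6 -1.2] q [-0.06  0.21  1.88 -0.52  0.99 -1.58]
shift [  0.5 -32.9 -90.4] turn [-0.006 -0.    -0.001] | n 2.3 0.0 sign -1
```

View pics/s5.png

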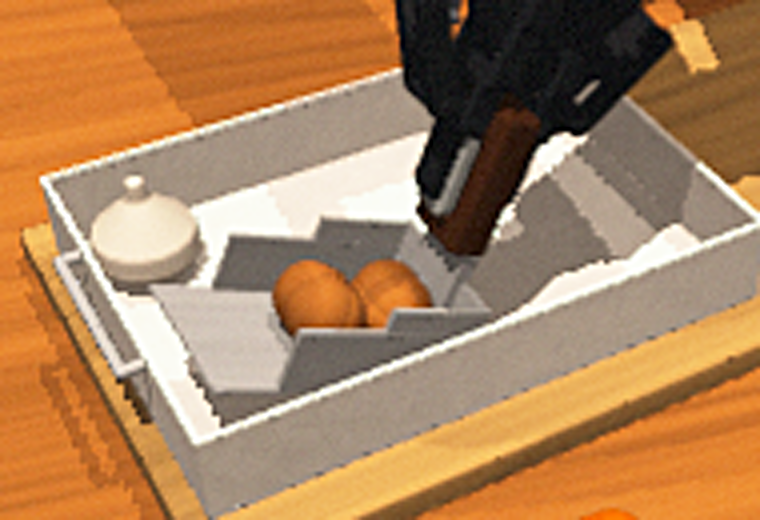

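Both nuts have slid to the scoop's back, at (318,298) and (392,292) in the crop. Lifting straight up now.

>>> step_arm:
  motion:
    - [[0, -4, -9], [0, 0, 0], 0]
    - [[0, -11, -23], [0, 0, 0], 0]
    - [[0, -20, -42], [0, 0, 0], 0]
    - [[0, -29, -62], [0, 0, 0], 0]
    - [[0, -38, -81], [0, 0, 0], 0]

```text
time_s: 8.35
ee_pos: [0.5687, -0.0952, 0.1854]
ee_rot: [0.024, -0.105, 0.97, -0.218]
contact_force: [0.5, -1.2, -3.0]
finger_gap: 0.0188
grip_force: 88.8
```

Run:
```python
from go import *
st(); goal(-20,250,180,0,25)
c=cam('scene'); im=c['image']; hsv=cv2.cvtColor(im,cv2.COLOR_RGB2HSV)
from meas import cloud
P=cloud(c); m=cv2.inRange(hsv,(3,110,40),(18,255,255))>0
s=r.observe(); d=np.linalg.norm(P-(s['ee_pos']+np.array([0.015,-.05,-.05])),axis=2); m&=d<.07
print(m.sum(),[tin(x) for x in (P[m].mean(0),P[m].min(0),P[m].max(0))])
```

```text
8.35 tin [ 54.6   1.6 185.4] toolY ang 102.4 toolz [ 0.092 -0.418 -0.904] gap 18.8 F [ 0.5 -1.2 -3. ] q [-0.06  0.09  1.83 -0.47  1.14 -1.67]
shift [  74.8  226.7 -101.5] turn [-0.006  0.    -0.001] | n 6.2 0.1 sign -1
637 [array([ 63.5, -47.7, 170.5]), array([ -0.5, -97. , 146.9]), array([107. ,  -1.6, 191.9])]
```

>>> step_arm:
  motion:
    - [[2, 6, -3], [0, 0, 0], 0]
    - [[5, 17, -8], [0, 0, 0], 0]
    - [[10, 33, -15], [0, 0, 0], 0]
    - [[15, 50, -22.5], [0, 0, 0], 0]
    - [[20, 67, -30], [0, 0, 0], 0]

```text
time_s: 8.82
ee_pos: [0.531, -0.0263, 0.1795]
ee_rot: [0.022, -0.105, 0.97, -0.218]
contact_force: [-0.0, 0.6, -1.6]
finger_gap: 0.0187
grip_force: 88.9
```

>>> step_arm:
  motion:
    - [[5, 18, -8], [0, 0, 0], 0]
    - [[10, 36, -16], [0, 0, 0], 0]
    - [[15, 54, -24], [0, 0, 0], 0]
    - [[21, 72, -32], [0, 0, 0], 0]
    - [[26, 90, -40], [0, 0, 0], 0]

```text
time_s: 9.23
ee_pos: [0.4842, 0.0643, 0.1772]
ee_rot: [0.022, -0.106, 0.97, -0.218]
contact_force: [-0.3, 0.3, -1.8]
finger_gap: 0.019
grip_force: 88.9
```

>>> step_arm:
  motion:
    - [[5, 18, -8], [0, 0, 0], 0]
    - [[10, 36, -16], [0, 0, 0], 0]
    - [[15, 54, -24], [0, 0, 0], 0]
    - [[20, 70, -32], [0, 0, 0], 0]
    - [[24, 84, -38], [0, 0, 0], 0]

```text
time_s: 9.65
ee_pos: [0.441, 0.1491, 0.1758]
ee_rot: [0.022, -0.106, 0.97, -0.219]
contact_force: [0.1, -0.5, -2.3]
finger_gap: 0.0191
grip_force: 88.9
```

>>> step_arm:
  motion:
    - [[1, 6, -2.5], [0, 0, 0], 0]
    - [[2, 9, -4], [0, 0, 0], 0]
    - [[2, 10, -4], [0, 0, 0], 0]
    - [[2, 10, -4], [0, 0, 0], 0]

```text
time_s: 9.98
ee_pos: [0.4391, 0.1577, 0.1766]
ee_rot: [0.023, -0.106, 0.97, -0.219]
contact_force: [0.1, -0.3, -1.8]
finger_gap: 0.0191
grip_force: 88.9
```

Run:
```python
from go import *
st(); goal(-20,280,185,0,25); goal(-20,280,93,0,0)
```

```text
9.9833 tin [-17.6 276.5 176.6] toolY ang 102.4 toolz [ 0.091 -0.419 -0.903] gap 19.1 F [ 0.1 -0.3 -1.8] q [ 0.47  0.02  1.92 -0.44  1.35 -1.18]
shift [ 2.4 -0.5 -9.1] turn [-0.007 -0.001  0.   ] | n 0.2 0.1 sign -1
shift [ 2.3 39.  74. ] turn [-0.443 -0.001  0.   ] | n 2.0 3.5 sign -1
```

>>> step_arm:
  motion:
    - [[0, 6, -3], [0, 0, 0], 0]
    - [[1, 14, -6], [0, 0, 0], 0]
    - [[2, 22, -10], [0, 0, 0], 0]
    - [[2, 27, -12.5], [0, 0, 0], 0]
    - [[2, 29, -13.5], [0, 0, 0], 0]

```text
time_s: 10.4
ee_pos: [0.4304, 0.1899, 0.177]
ee_rot: [0.024, -0.106, 0.97, -0.218]
contact_force: [-0.2, 0.1, -2.0]
finger_gap: 0.0188
grip_force: 88.8
```

>>> step_arm:
  motion:
    - [[0, 5, 11], [0, 0, 0], 0]
    - [[0, 13, 28], [0, 0, 0], 0]
    - [[0, 21, 46], [0, 0, 0], 0]
    - [[0, 29, 62], [0, 0, 0], 0]
    - [[0, 33, 70], [0, 0, 0], 0]

```text
time_s: 10.82
ee_pos: [0.4289, 0.1877, 0.0964]
ee_rot: [0.022, -0.106, 0.97, -0.219]
contact_force: [0.3, -0.7, -1.6]
finger_gap: 0.0189
grip_force: 88.7
```

Run:
```python
from go import *
st(); goal(-20,278,97,0,0)
```

```text
10.8167 tin [-21.1 307.9  96.4] toolY ang 102.5 toolz [ 0.089 -0.42  -0.903] gap 18.9 F [ 0.3 -0.7 -1.6] q [ 0.53  0.15  1.94 -0.45  1.23 -1.06]
shift [ -1.1 -27.3  12.3] turn [-0.444 -0.004  0.   ] | n 0.7 3.6 sign -1
```

Level it slowly about the back edge.

>>> step_arm:
  motion:
    - [[0, -3, 0], [-0.045, 0, 0], 0]
    - [[0, -6, 1], [-0.09, 0, 0], 0]
    - [[0, -9, 2], [-0.135, 0, 0], 0]
    - [[0, -12, 3], [-0.18, 0, 0], 0]
    - [[0, -15, 3.5], [-0.222, 0, 0], 0]

```text
time_s: 11.23
ee_pos: [0.4339, 0.1737, 0.1027]
ee_rot: [0.012, -0.107, 0.988, -0.109]
contact_force: [0.5, 0.0, -1.9]
finger_gap: 0.0187
grip_force: 88.9
```

>>> step_arm:
  motion:
    - [[0, -3, 0.5], [-0.045, 0, 0], 0]
    - [[0, -6, 1.5], [-0.09, 0, 0], 0]
    - [[0, -9, 2], [-0.135, 0, 0], 0]
    - [[0, -12, 3], [-0.18, 0, 0], 0]
    - [[0, -15, 4], [-0.222, 0, 0], 0]

```text
time_s: 11.65
ee_pos: [0.4373, 0.1583, 0.1022]
ee_rot: [0.0, -0.108, 0.994, 0.001]
contact_force: [0.3, 0.1, -2.7]
finger_gap: 0.019
grip_force: 88.8
```

Run:
```python
from go import *
from meas import cloud
st(); goal(-20,278,88,0,0)
c=cam('scene');P=cloud(c)
q=P.reshape(-1,3);k=np.array([tin(x) for x in q[::1] if np.linalg.norm(x-r.observe()['ee_pos'])<.2]) 
k=k[(k[:,1]<240)&(k[:,1]>145)&(abs(k[:,0]+20)<45)&(k[:,2]>5)]
# low surface heights along y: scoop floor front lip
f=k[(k[:,1]<185)&(abs(k[:,0]+20)<28)]
for a in range(145,185,5):
    z=f[(f[:,1]>=a)&(f[:,1]<a+5)][:,2]; print(a,len(z),np.round(np.median(z),1) if len(z) else '')
```

```text
11.65 tin [-19.2 277.5 102.2] toolY ang 102.4 toolz [-0.     0.003 -1.   ] gap 19.0 F [ 0.3  0.1 -2.7] q [ 0.18 -0.03  2.05  0.    1.12 -1.61]
shift [ 0.8  0.5 14.2] turn [ 0.002  0.    -0.   ] | n 0.3 0.0 sign -1Traceback (most recent call last):
  File "<stdin>", line 5, in <module>
ValueError: time passes only in moves, steps and waits
```

>>> step_arm:
  motion:
    - [[0, 0, 3], [0, 0, 0], 0]
    - [[0, 0, 6], [0, 0, 0], 0]
    - [[0, 0, 8], [0, 0, 0], 0]
    - [[0, 0, 10], [0, 0, 0], 0]
    - [[0, 0, 11], [0, 0, 0], 0]

```text
time_s: 12.12
ee_pos: [0.4366, 0.1593, 0.0905]
ee_rot: [-0.001, -0.109, 0.994, 0.0]
contact_force: [-0.0, -0.6, -3.2]
finger_gap: 0.0195
grip_force: 88.8
```

>>> step_arm:
  motion:
    - [[0, 0, 0.5], [0, 0, 0], 0]
    - [[0, 0, 1], [0, 0, 0], 0]
    - [[0, 0, 1.5], [0, 0, 0], 0]
    - [[0, 0, 2], [0, 0, 0], 0]
    - [[0, 0, 2], [0, 0, 0], 0]

```text
time_s: 12.53
ee_pos: [0.4371, 0.1588, 0.0892]
ee_rot: [-0.0, -0.108, 0.994, 0.0]
contact_force: [-0.3, -0.4, -2.5]
finger_gap: 0.0189
grip_force: 88.8
```

>>> step_arm:
  motion:
    - [[0, 0, 0.4], [0, 0, 0], 0]
    - [[0, 0, 0.8], [0, 0, 0], 0]
    - [[0, 0, 1], [0, 0, 0], 0]
    - [[0, 0, 1], [0, 0, 0], 0]

```text
time_s: 12.87
ee_pos: [0.4371, 0.1588, 0.0881]
ee_rot: [-0.0, -0.108, 0.994, 0.0]
contact_force: [0.4, 0.7, -1.7]
finger_gap: 0.0192
grip_force: 88.8
```

>>> step_arm:
  motion:
    - [[0, 0, 0.3], [0, 0, 0], 0]
    - [[0, 0, 0.6], [0, 0, 0], 0]
    - [[0, 0, 0.6], [0, 0, 0], 0]
    - [[0, 0, 0.6], [0, 0, 0], 0]

```text
time_s: 13.2
ee_pos: [0.4374, 0.1588, 0.088]
ee_rot: [0.0, -0.108, 0.994, 0.0]
contact_force: [-1.7, -0.5, 2.8]
finger_gap: 0.0191
grip_force: 89.5
```

Contact is light (about +3 N). Release gently and rise.

>>> step_arm:
  motion:
    - [[0, 0, 0], [0, 0, 0], 0]
    - [[0, 0, 0], [0, 0, 0], 0.24]
    - [[0, 0, 0], [0, 0, 0], 0.28]
    - [[0, 0, 0], [0, 0, 0], 0.35]
    - [[0, 0, 0], [0, 0, 0], 0.5]
  grip_force: 20

```text
time_s: 13.62
ee_pos: [0.4371, 0.1588, 0.0875]
ee_rot: [-0.0, -0.108, 0.994, 0.001]
contact_force: [0.2, 0.5, 0.0]
finger_gap: 0.0406
grip_force: 0.0
```

>>> step_arm:
  motion:
    - [[0, 0, 0], [0, 0, 0], 0.6]
    - [[0, 0, 0], [0, 0, 0], 0.7]
    - [[0, 0, 0], [0, 0, 0], 0.7]
    - [[0, 0, 0], [0, 0, 0], 0.7]
    - [[0, 0, 0], [0, 0, 0], 0.7]

```text
time_s: 14.03
ee_pos: [0.4371, 0.1588, 0.0876]
ee_rot: [-0.0, -0.108, 0.994, 0.0]
contact_force: [0.0, -1.2, 0.4]
finger_gap: 0.0597
grip_force: 0.0
```

>>> step_arm:
  motion:
    - [[0, 0, -10], [0, 0, 0], 0.7]
    - [[0, 0, -30], [0, 0, 0], 0.7]
    - [[0, 0, -60], [0, 0, 0], 0.7]
    - [[0, 0, -95], [0, 0, 0], 0.7]
    - [[0, 0, -130], [0, 0, 0], 0.7]

```text
time_s: 14.45
ee_pos: [0.4365, 0.1586, 0.2193]
ee_rot: [-0.001, -0.108, 0.994, 0.0]
contact_force: [1.6, 0.4, -0.1]
finger_gap: 0.0598
grip_force: 0.0
```

>>> step_arm:
  motion:
    - [[0, 20, -10], [0, 0, 0], 0.7]
    - [[0, 50, -20], [0, 0, 0], 0.7]
    - [[0, 90, -30], [0, 0, 0], 0.7]
    - [[0, 120, -30], [0, 0, 0], 0.7]
    - [[0, 130, -30], [0, 0, 0], 0.7]

```text
time_s: 14.87
ee_pos: [0.4086, 0.2891, 0.2497]
ee_rot: [0.001, -0.109, 0.994, 0.002]
contact_force: [-0.3, -0.7, -0.3]
finger_gap: 0.06
grip_force: 0.0
```

Run:
```python
from go import *
st(); c=cam('scene'); save('s6',cv2.resize(c['image'][80:280,180:500],None,fx=2.5,fy=2.5,interpolation=cv2.INTER_CUBIC))
```

```text
14.8667 tin [-19.2 411.4 249.7] toolY ang 102.6 toolz [ 0.002  0.004 -1.   ] gap 60.0 F [-0.3 -0.7 -0.3] q [ 0.46 -0.1   1.82  0.    1.41 -1.33]
```

View pics/s6.png

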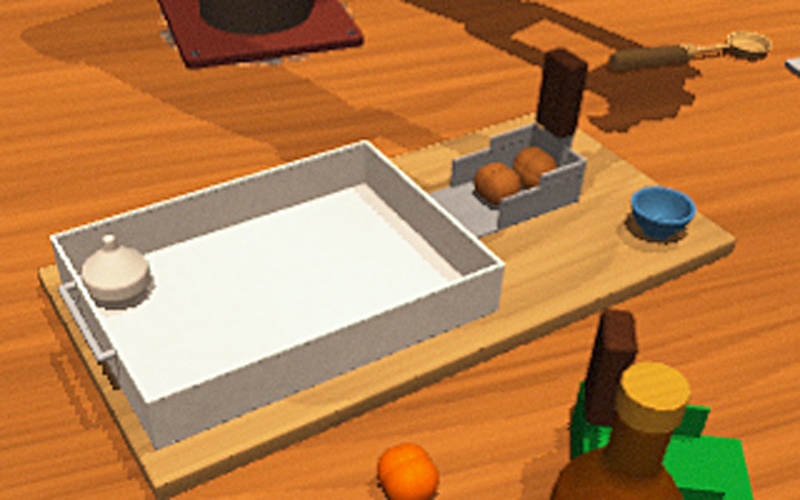

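The last picture shows the scoop upright on the bare end of the board at about (510,180). Both nuts are in it, at (498,184) and (535,166), and the gripper is clear.

```bash
python3 -c "
from plant import r
print(r.finish_job())"
```

```text
the job is handed in; nothing more can be done
None
```

The scoop is standing upright on the bare end of the chopping board with both walnuts in it; I let go, moved the gripper clear and handed the job in at about 15 s.

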